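# Book a beaker into the sample queue and flip its lane tag

## Robot

A 7-joint arm with a two-finger parallel gripper is mounted at the origin on the work surface; the furniture and walls round the work are solid. World frame = base frame: x ahead of the robot, y to its left, z up, the work surface at z = 0. Lengths are in m, angles in rad, forces in N, time in s.
With the tool pointing down it reaches from about 0.35 to 0.9 m from the base axis. Payload 8.1 kg.
Tool frame: the origin (TCP) lies midway between the tips of the shut fingers; the grasp point (between the pads) lies 19 mm behind it; z points along the fingers, y is the line along which they close (so a half turn about z gives the same grasp; the last joint's range is limited). The gripper opens to 92 mm and grips with 3 to 60 N. Pads are 19 mm wide; open, the fingers measure 130 mm over their backs; the gripper's body (75 mm by 190 mm) begins 47 mm behind the grasp point.
Start: joints at [1.095, 0.434, 0.025, 1.573, -0.012, 1.134, -0.075], TCP at [0.228, -0.582, 0.227] pointing down, gripper open.
Joint ranges: [-2.62, 2.62], [-0.44, 2.09], [-1.27, 1.32], [0.08, 2.57], [-1.32, 4.46], [0.12, 2], [-2.74, 2.74]. Speed limits (rad/s): [2.22, 2.22, 3.01, 3.01, 3.14, 3.14, 3.14].

## Interface

Orientations are given as a rotation vector (axis times angle).
In Python, from cell import observe, get_image, camera_model, sign_off, recognise, silhouettes gives the robot as it stands.
- The arm moves only by the tool apply_moves, never from a script. Its argument "motion" is a list of rows, each an object of numbers: "x", "y", "z": the shift along the world's x, y, z in cm; "yaw": the turn about the world's z in degrees; "hand": the opening, from -1 (shut) to 1 (fully open), so that 0 is half open. In form: [{"x": .., "y": .., "z": .., "yaw": .., "hand": ..}, ...]. A call has 1 to 10 rows; each row is the pose to reach, as a shift and turn from the pose commanded when the call began; what a row does not reach only later rows make up. A row lasts 1/8 s, in which the tool goes at most 62.5 mm and 10.7 degrees, less where a joint would pass 70% of its speed; a pose out of reach is approached as far as the arm can. A call with a gripper value outside its range is refused whole. The fingers move at their own pace and stop on an object; "newtons" is the grip in N (left out, the last holds). Time passes only in rows, so rows that repeat a pose let the fingers close. It gives the time, the measured TCP pose, the force, the opening and the grip force at its end, in the units of the state.
- observe(): the state, without advancing time (a new reading comes with each control period).
- get_image(name): name is "scene" or "top"; returns the picture (400x640x3 uint8, blue, green, red); there is no depth.
- camera_model(name): a dict with "camera_matrix" (3x3 intrinsics, pixels), "k1" (the pictures are not rectified: a ray, as slopes to the right and down, at radius r is drawn at 1 + k1 r^2 times it, then the intrinsics apply), "T" (4x4, takes a point from camera to world coordinates). Camera axes: x right, y up, looking along -z (the intrinsics and any distortion apply to the point x, -y, -z); pixel columns grow to the right and rows downward; lengths in m; the calibration is good to about 2 mm. A picture is of the moment at which its call begins. camera_model takes no time and is no camera call.
- sign_off(): hands the job in; it is judged then, once.
Trained networks look in the newest picture that a camera, given by its name, has taken for a name from the list of things; names that differ only in an ending like _2 or _b are one class to them, and where a whole thing is asked for, a point or a joint stands for the part that bears it (a point fixed in the world has none). Each returns a list of dicts, best first, with "p" (0 to 1); they miss things now and then, are a little off and sometimes report something else, mostly with a low value. They report only what shows in the picture. A call takes as long as a camera call.
- recognise(query, camera): "rect" ([left, top, right, bottom] in pixels, round what is visible of it).
- silhouettes(query, camera): "mask" (400x640 bool, what is visible of it) and "rect" ([left, top, right, bottom] in pixels, round what is visible of it).
The state is a dict: "clock": time; "joints": joint angles; "dq": joint speeds; "joint_efforts": joint torques, N m; "position": TCP position; "ee_rot": TCP orientation; "force": force on the tool from outside, world axes, zero at the start; "ft_torque": the same for the moment, N m; "width": opening from 0.0 (shut) to 1.0 (fully open); "gripper_force": force on a finger pad.
Only numpy, scipy, OpenCV 4.12 (cv2) and the standard library are available. Lean on these libraries where they do the work, as an engineer would, in place of code of your own. Each camera call takes 0.05 s, during which the arm holds its last target. There are 200 camera calls.

## Task

Book the new beaker into the sample queue rack: in the lane where the larger beaker stands near the mouth, first push the beaker along the deck with the fingertips until it is fully home against the back stop, then flip that lane's hinged tag over its pivot so that it lies flat in front of the beaker and shows its solid-disc face. Nothing is to be gripped or lifted; keep the beaker upright, use only light pushes, and leave the other two tags, the small beaker, the timer and the dropper bottle as they are.

Things in the scene. Friction and masses are not known exactly. Their poses are not given: they have to be found in the camera images.
- rack: Fixed three-lane sample rack of grey sheet metal, 312 mm wide (its y), end panels 50 mm high. Origin on the worktop, mid-width, under the line of the tag pivots; x points from the mouths to the back stops (away from the robot), z up. Lanes at y = +102, 0 and -102 mm; which is which varies. Its body spans x = -3 to 163 mm; only the tags and a 14 mm deck lip stick out in front.
- lane_new: Lane with the larger, new beaker near its mouth. Origin mid-width, under its pivot, 4 mm above the worktop; x runs inward along the lane, y left, z up. Deck top at z = 34 mm, x = -14 to 157 mm; under it, from x = 14 mm on, closed. Pivot axis at x = 0, z = 46 mm, lugs at y = +-37.5 mm up to z = 52 mm. Steel guide rods at y = +-36.5 mm, x = 24 to 151 mm, top z = 50 mm, 67 mm between.
- lane_kept: Like lane_new; it holds the small beaker, already home, and its tag already lies inward with the disc face up. To be left alone.
- lane_free: Like lane_new; it is empty and its tag lies outward with the ring face up. To be left alone.
- tag_new (a joint): Tag of lane_new: white plate, 30 g, 62 mm wide, 3 mm thick, flat to 60 mm from its pivot, then a finger lip bent up 40 degrees on its ring face. 0 = lying level outward (to the robot), ring face up, 50 mm above the worktop, open below; pi/2 = upright; pi = lying level inward, disc face up. Turns freely, lightly damped; falls to the side it leans to. A beaker near the mouth blocks it.
- tag_kept (a joint): Tag of lane_kept, same measures; stays at pi.
- tag_free (a joint): Tag of lane_free, same measures; stays at 0.
- tag_new_edge (a point): Middle of the free edge of the lip of lane_new's tag: 68 mm from the pivot and 6.5 mm above the tag's mid-plane on its ring side; moves with the tag. The underside of the plate is 1.5 mm below its mid-plane.
- beaker: The new beaker: clear, with pale yellow contents, 53 mm outside diameter at mid-height (56 mm over its spout, which points sideways to about +-y of the lane), 70 mm high, 60 to 120 g. Origin at the centre of its underside. It starts 50 to 60 mm inward of the pivot; home is against the back stop, origin at about x = 125 mm of lane_new.
- small_beaker: Smaller clear beaker, 44 mm across and 57 mm high, home in lane_kept. Origin at the centre of its underside.
- bench_timer: White bench timer, 62x62x19 mm, lying left of the rack. Origin at the centre of its underside.
- red_dropper: White dropper bottle with a red dropper top, 33 mm across, 88 mm high, standing left of the rack beside the tags' pivots. Origin at the centre of its underside.
- lane_new_stop (a point): Middle of the foot of lane_new's back stop, on the deck (x = 151, z = 34 mm in the lane's frame): an upright plate across the lane, 32 mm high above the deck, that the beaker's wall must touch.

How it is judged:
By the outcome, as a careful person would: the job done as asked, in the order asked, and still so for the second after the job is handed in, with the robot touching nothing.
It also fails if it takes over 53 s, if anything falls off the work surface, if the arm or the gripper's body presses on something with over 40 N, if the wrist force passes 120 N, or if a joint passes its speed limit or range.

## Working session

There is one attempt and no reset: what is moved stays moved. The work goes in short steps, Python scripts to look and compute and a tool call to move; the robot and the scene stay as the last step left them, time stands still between calls to the robot, and variables do not carry over. Pictures are saved under pics/ and viewed, at most 10 in all, crops included, and the job is handed in when it is done.

Besides the shell and the picture viewer there is one more tool, called after ">>>" by a JSON object that holds its "op" and its "data", one argument or row to a line. apply_moves: Moves the arm, as the interface text tells. Its arguments: {"type":"object","properties":{"motion":{"type":"array","items":{"type":"object","properties":{"x":{"type":"number"},"y":{"type":"number"},"z":{"type":"number"},"yaw":{"type":"number"},"hand":{"type":"number"}}}},"newtons":{"type":"number"}},"required":["motion"]}

```bash
mkdir -p pics; cat > h.py <<'E'
import numpy as np,cv2
from cell import *
def ray(cam,u,v):
    m=camera_model(cam);K=np.array(m["camera_matrix"]);T=np.array(m["T"])
    d=np.array([(u-K[0,2])/K[0,0],(v-K[1,2])/K[1,1]]);s=d.copy()
    for _ in range(20): s=d/(1+m["k1"]*(s@s))
    return T[:3,3],T[:3,:3]@np.array([s[0],-s[1],-1])
def onz(cam,u,v,z):
    o,d=ray(cam,u,v);return o+d*(z-o[2])/d[2]
def proj(cam,P):
    m=camera_model(cam);K=np.array(m["camera_matrix"]);T=np.array(m["T"])
    p=np.linalg.inv(T)@np.append(P,1);s=np.array([p[0],-p[1]])/-p[2];s=s*(1+m["k1"]*(s@s))
    return K[0,0]*s[0]+K[0,2],K[1,1]*s[1]+K[1,2]
E
python3 - <<'E'
from h import *
for c in("scene","top"):
    cv2.imwrite(f"pics/{c}0.png",get_image(c)); print(c,np.round(camera_model(c)["T"],3).tolist())
    for q in("beaker","small_beaker","tag_new","tag_free","rack","red_dropper","bench_timer"):
        print(q,[(np.round(r["rect"]).tolist(),round(r["p"],2)) for r in recognise(q,c)][:4])
print(observe())
E
```

```text
scene [[-0.256, 0.611, -0.749, -0.037], [-0.966, -0.144, 0.213, 0.281], [0.022, 0.779, 0.627, 0.598], [0.0, 0.0, 0.0, 1.0]]
beaker [([345.0, 164.0, 375.0, 209.0], 0.65)]
small_beaker [([291.0, 159.0, 313.0, 192.0], 0.64)]
tag_new [([354.0, 209.0, 394.0, 236.0], 0.58)]
tag_free [([401.0, 205.0, 441.0, 231.0], 0.6), ([371.0, 154.0, 442.0, 232.0], 0.33)]
rack [([276.0, 165.0, 440.0, 241.0], 0.96), ([354.0, 209.0, 392.0, 240.0], 0.41)]
red_dropper [([261.0, 211.0, 280.0, 249.0], 0.8)]
bench_timer [([243.0, 198.0, 269.0, 216.0], 0.86)]
top [[-0.025, 0.994, -0.11, 0.502], [-1.0, -0.025, -0.003, 0.102], [-0.005, 0.109, 0.994, 0.908], [0.0, 0.0, 0.0, 1.0]]
beaker [([352.0, 183.0, 383.0, 219.0], 0.59)]
small_beaker [([300.0, 154.0, 323.0, 179.0], 0.65)]
tag_new [([349.0, 228.0, 379.0, 266.0], 0.91)]
tag_free [([401.0, 230.0, 436.0, 270.0], 0.62), ([287.0, 151.0, 441.0, 233.0], 0.6)]
rack [([288.0, 154.0, 445.0, 233.0], 0.76)]
red_dropper [([257.0, 223.0, 276.0, 236.0], 0.8)]
bench_timer [([246.0, 158.0, 275.0, 192.0], 0.86), ([288.0, 154.0, 443.0, 234.0], 0.66)]
{'clock': 0.8, 'joints': array([ 1.09540538,  0.43447155,  0.0249648 ,  1.57322628, -0.01158736,
        1.13396732, -0.07512449]), 'dq': array([ 0.0007153 ,  0.00073648,  0.0015643 , -0.00025901,  0.00030943,
        0.00081124, -0.00216002]), 'joint_efforts': array([ 1.22279907e-03, -6.67592239e+01,  9.84704308e-01, -3.14795208e+01,
       -6.06295676e-02,  3.26253287e-02,  1.02411434e-05]), 'position': array([ 0.22762918, -0.5820859 ,  0.22674894]), 'ee_rot': array([3.08712632e+00, 5.82068684e-01, 1.72523893e-05]), 'force': array([ 0.09485236, -0.13215269, -0.54416742]), 'ft_torque': array([-0.01731192, -0.02350068, -0.01432627]), 'gripper_force': 0.0, 'width': 1.0008561715381212}
```

View pics/top0.png

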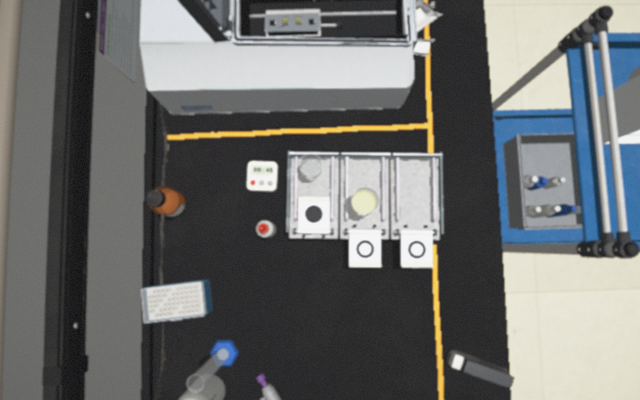

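View pics/scene0.png

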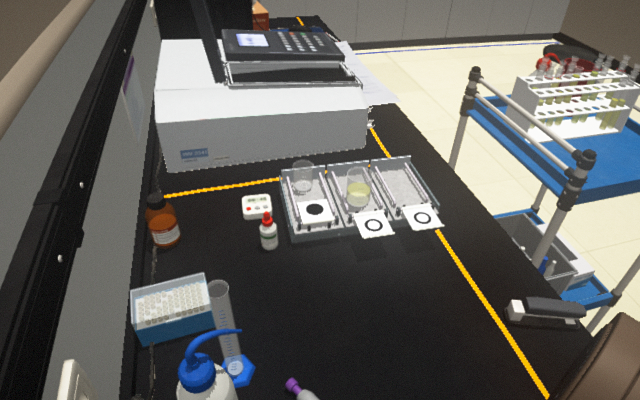

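```bash
python3 - <<'E'
from h import *
for c in("top","scene"):
    I=get_image(c)
    for q in("tag_new","tag_free","tag_kept"):
        for s in silhouettes(q,c)[:3]:
            k=s["mask"].astype(np.uint8)
            if k.sum()<100 or k.sum()>3000: continue
            r=cv2.minAreaRect(cv2.findNonZero(k))
            P=[onz(c,*p,0.05)[:2] for p in cv2.boxPoints(r)]
            print(c,q,round(s["p"],2),np.round(r[0],1),"ctr",np.round(np.mean(P,0),4),np.round(P,3).tolist())
    for s in silhouettes("beaker",c)[:1]:
        v,u=np.nonzero(s["mask"]);print("beaker",u.min(),u.max(),v.min(),v.max(),onz(c,u.mean(),v.mean(),.07))
    if c=="top": cv2.imwrite("pics/crop.png",cv2.resize(I[140:280,230:460],None,fx=3.4,fy=3.4,interpolation=cv2.INTER_CUBIC))
E
```

```text
top tag_new 0.75 [365.  247.5] ctr [0.4973 0.0239] [[0.534, 0.052], [0.533, -0.007], [0.46, -0.004], [0.462, 0.055]]
top tag_free 0.68 [416.  248.5] ctr [ 0.4927 -0.0767] [[0.532, -0.047], [0.53, -0.11], [0.454, -0.106], [0.455, -0.043]]
top tag_kept 0.9 [314. 215.] ctr [0.5641 0.123 ] [[0.601, 0.154], [0.599, 0.09], [0.527, 0.092], [0.529, 0.155]]
beaker 351 381 185 216 [0.5880282  0.02184385 0.07      ]
scene tag_new 0.86 [372.9 224.2] ctr [0.4995 0.0228] [[0.538, 0.052], [0.527, -0.028], [0.461, -0.004], [0.472, 0.07]]
scene tag_new 0.34 [359.2 187.1] ctr [0.6192 0.01  ] [[0.561, 0.061], [0.695, 0.013], [0.676, -0.044], [0.544, 0.011]]
scene tag_free 0.97 [422.4 216.7] ctr [ 0.4967 -0.0817] [[0.531, -0.053], [0.533, -0.134], [0.462, -0.108], [0.462, -0.033]]
scene tag_kept 0.59 [315.1 211.9] ctr [0.5603 0.1233] [[0.595, 0.153], [0.594, 0.083], [0.525, 0.096], [0.527, 0.162]]
beaker 346 375 167 207 [0.59327808 0.02090517 0.07      ]
```

View pics/crop.png

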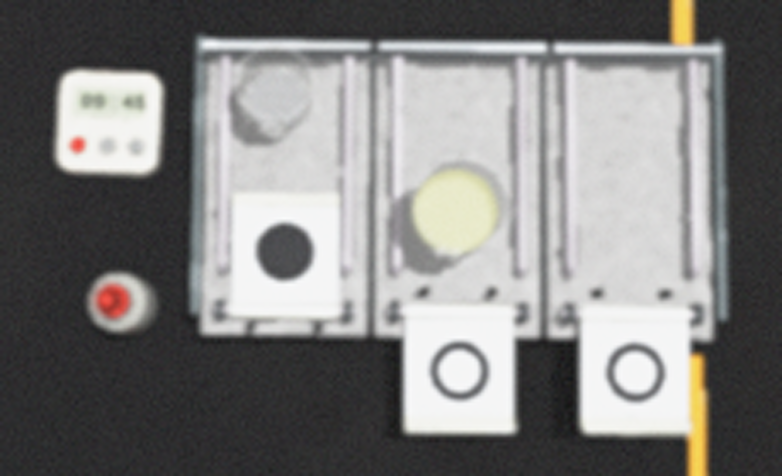

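```bash
python3 - <<'E'
from h import *
f=lambda a,b,z:onz("top",229.5+(a+.5)/3.4+.15,139.5+(b+.5)/3.4+.15,z)[:3].round(4)
for n,a,b,z in[("ringnew",460,371,.0515),("ringfree",635,371,.0515),("disc",285,251,.0515),("BL",200,42,.066),("BR",722,47,.066),("FL",200,334,.038),("FR",713,338,.038),
("lipL",373,334,.038),("rodL b",398,58,.054),("rodL f",398,272,.054),("rodR b",521,58,.054),("rodR f",521,272,.054),("bk base",458,212,.055),("bk top",455,210,.074),("tagFL",403,432,.0565),("tagFR",517,434,.0565),("tagBL",405,306,.0515),("tagBR",517,306,.0515)]: print(n,f(a,b,z))
E
```

```text
ringnew [0.4944 0.024  0.0515]
ringfree [ 0.4918 -0.0774  0.0515]
disc [0.5666 0.1236 0.0515]
BL [0.6889 0.1701 0.066 ]
BR [ 0.6783 -0.1344  0.066 ]
FL [0.5198 0.1752 0.038 ]
FR [ 0.5097 -0.1273  0.038 ]
lipL [0.5173 0.0732 0.038 ]
rodL b [0.6789 0.0543 0.054 ]
rodL f [0.5525 0.0582 0.054 ]
rodR b [ 0.6771 -0.0184  0.054 ]
rodR f [ 0.5507 -0.0133  0.054 ]
bk base [0.5865 0.0222 0.055 ]
bk top [0.5859 0.0257 0.074 ]
tagFL [0.4606 0.0583 0.0565]
tagFR [ 0.4577 -0.007   0.0565]
tagBL [0.5328 0.0546 0.0515]
tagBR [ 0.5311 -0.0105  0.0515]
```

>>> {"op": "apply_moves", "data": {
  "motion": [
    {"x": 2.5,"y": 5.5,"yaw": -8,"hand": -0.65},
    {"x": 5,"y": 11,"yaw": -16,"hand": -0.65},
    {"x": 8,"y": 16.5,"yaw": -23,"hand": -0.65},
    {"x": 11,"y": 22,"yaw": -23,"hand": -0.65},
    {"x": 14,"y": 27.5,"yaw": -23,"hand": -0.65},
    {"x": 17,"y": 33,"yaw": -23,"hand": -0.65},
    {"x": 20,"y": 38.5,"yaw": -23,"hand": -0.65},
    {"x": 23,"y": 44,"yaw": -23,"hand": -0.65},
    {"x": 26,"y": 49.5,"yaw": -23,"hand": -0.65},
    {"x": 29,"y": 55,"yaw": -23,"hand": -0.65}
  ],
  "newtons": 10
}}

```text
schema error: expected keys x, y, z, yaw, hand
```

>>> {"op": "apply_moves", "data": {
  "motion": [
    {"x": 2.5,"y": 5.5,"z": 0,"yaw": -8,"hand": -0.65},
    {"x": 5,"y": 11,"z": 0,"yaw": -16,"hand": -0.65},
    {"x": 8,"y": 16.5,"z": 0,"yaw": -23,"hand": -0.65},
    {"x": 11,"y": 22,"z": 0,"yaw": -23,"hand": -0.65},
    {"x": 14,"y": 27.5,"z": 0,"yaw": -23,"hand": -0.65},
    {"x": 17,"y": 33,"z": 0,"yaw": -23,"hand": -0.65},
    {"x": 20,"y": 38.5,"z": 0,"yaw": -23,"hand": -0.65},
    {"x": 23,"y": 44,"z": 0,"yaw": -23,"hand": -0.65},
    {"x": 26,"y": 49.5,"z": 0,"yaw": -23,"hand": -0.65},
    {"x": 29,"y": 55,"z": 0,"yaw": -23,"hand": -0.65}
  ],
  "newtons": 10
}}

```text
clock: 2.55
position: [0.5179, -0.0314, 0.2271]
ee_rot: [3.141, -0.046, 0.001]
force: [1.0, -1.0, -0.2]
width: 0.176
gripper_force: 0.0
```

>>> {"op": "apply_moves", "data": {
  "motion": [
    {"x": 1.2,"y": 5.4,"z": 0,"yaw": 0,"hand": -0.65},
    {"x": 1.2,"y": 5.4,"z": -3,"yaw": 0,"hand": -0.65},
    {"x": 1.2,"y": 5.4,"z": -7,"yaw": 0,"hand": -0.65},
    {"x": 1.2,"y": 5.4,"z": -10,"yaw": 0,"hand": -0.65},
    {"x": 1.2,"y": 5.4,"z": -13,"yaw": 0,"hand": -0.65},
    {"x": 1.2,"y": 5.4,"z": -15,"yaw": 0,"hand": -0.65},
    {"x": 1.2,"y": 5.4,"z": -16.3,"yaw": 0,"hand": -0.65},
    {"x": 1.2,"y": 5.4,"z": -16.3,"yaw": 0,"hand": -0.65}
  ]
}}

```text
clock: 3.55
position: [0.5287, 0.0208, 0.0632]
ee_rot: [3.141, -0.045, -0.002]
force: [-0.6, 0.5, 0.9]
width: 0.174
gripper_force: 0.0
```

```bash
python3 - <<'E'
from h import *
I=get_image("scene");J=get_image("top")
a=cv2.resize(I[130:260,230:460],None,fx=3.4,fy=3.4,interpolation=cv2.INTER_CUBIC)
cv2.imwrite("pics/s1.png",a);s=observe();print(s["position"],s["force"])
E
```

```text
[0.52951404 0.02094996 0.06436841] [-0.19997539 -0.29830916 -1.03582484]
```

View pics/s1.png

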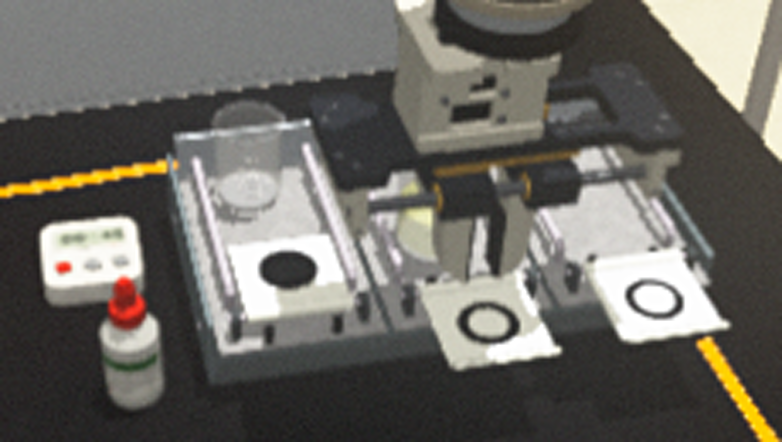

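>>> {"op": "apply_moves", "data": {
  "motion": [
    {"x": 0.5,"y": 0.1,"z": 0,"yaw": 0,"hand": -0.65},
    {"x": 1.0,"y": 0.15,"z": 0,"yaw": 0,"hand": -0.65},
    {"x": 1.5,"y": 0.15,"z": 0,"yaw": 0,"hand": -0.65},
    {"x": 2.0,"y": 0.15,"z": 0,"yaw": 0,"hand": -0.65},
    {"x": 2.5,"y": 0.1,"z": 0,"yaw": 0,"hand": -0.65},
    {"x": 3.0,"y": 0.1,"z": 0,"yaw": 0,"hand": -0.65},
    {"x": 3.5,"y": 0.1,"z": 0,"yaw": 0,"hand": -0.65},
    {"x": 4.0,"y": 0.1,"z": 0,"yaw": 0,"hand": -0.65},
    {"x": 4.5,"y": 0.1,"z": 0,"yaw": 0,"hand": -0.65},
    {"x": 5.0,"y": 0.05,"z": 0,"yaw": 0,"hand": -0.65}
  ]
}}

```text
clock: 4.9
position: [0.5794, 0.0213, 0.0637]
ee_rot: [3.141, -0.045, -0.0]
force: [0.1, -0.2, -0.5]
width: 0.176
gripper_force: 0.2
```

>>> {"op": "apply_moves", "data": {
  "motion": [
    {"x": 0.5,"y": 0,"z": 0,"yaw": 0,"hand": -0.65},
    {"x": 1.0,"y": -0.05,"z": 0,"yaw": 0,"hand": -0.65},
    {"x": 1.5,"y": -0.05,"z": 0,"yaw": 0,"hand": -0.65},
    {"x": 2.0,"y": -0.05,"z": 0,"yaw": 0,"hand": -0.65},
    {"x": 2.3,"y": -0.05,"z": 0,"yaw": 0,"hand": -0.65},
    {"x": 2.6,"y": -0.1,"z": 0,"yaw": 0,"hand": -0.65},
    {"x": 2.8,"y": -0.1,"z": 0,"yaw": 0,"hand": -0.65},
    {"x": 2.8,"y": -0.1,"z": 0,"yaw": 0,"hand": -0.65}
  ]
}}

```text
clock: 5.9
position: [0.6072, 0.0203, 0.0637]
ee_rot: [3.141, -0.045, 0.0]
force: [-0.3, 0.2, 0.1]
width: 0.174
gripper_force: 0.1
```

```bash
python3 - <<'E'
from h import *
I=get_image("scene")
a=cv2.resize(I[130:260,230:460],None,fx=3.4,fy=3.4,interpolation=cv2.INTER_CUBIC)
cv2.imwrite("pics/s2.png",a);s=observe();print(s["position"],s["force"])
E
```

```text
[0.60705759 0.0203745  0.06374681] [-0.08709197 -0.35799457  0.25737778]
```

View pics/s2.png

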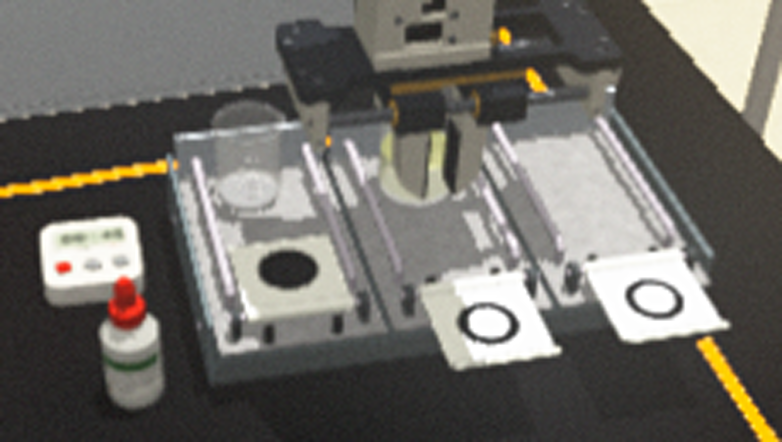

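>>> {"op": "apply_moves", "data": {
  "motion": [
    {"x": 0.2,"y": 0,"z": 0,"yaw": 0,"hand": -0.65},
    {"x": 0.4,"y": 0,"z": 0,"yaw": 0,"hand": -0.65},
    {"x": 0.6,"y": 0,"z": 0,"yaw": 0,"hand": -0.65},
    {"x": 0.7,"y": 0,"z": 0,"yaw": 0,"hand": -0.65},
    {"x": 0.7,"y": 0,"z": 0,"yaw": 0,"hand": -0.65}
  ]
}}

```text
clock: 6.58
position: [0.6141, 0.0204, 0.0637]
ee_rot: [-3.141, 0.045, -0.0]
force: [-0.5, 0.4, -0.4]
width: 0.177
gripper_force: 0.1
```

>>> {"op": "apply_moves", "data": {
  "motion": [
    {"x": 0.1,"y": 0,"z": 0,"yaw": 0,"hand": -0.65},
    {"x": 0.2,"y": 0,"z": 0,"yaw": 0,"hand": -0.65},
    {"x": 0.2,"y": 0,"z": 0,"yaw": 0,"hand": -0.65}
  ]
}}

```text
clock: 6.95
position: [0.6161, 0.0204, 0.0637]
ee_rot: [3.141, -0.045, 0.0]
force: [0.3, -0.1, 0.1]
width: 0.177
gripper_force: 0.1
```

>>> {"op": "apply_moves", "data": {
  "motion": [
    {"x": 0.1,"y": 0,"z": 0,"yaw": 0,"hand": -0.65},
    {"x": 0.15,"y": 0,"z": 0,"yaw": 0,"hand": -0.65},
    {"x": 0.15,"y": 0,"z": 0,"yaw": 0,"hand": -0.65}
  ]
}}

```text
clock: 7.32
position: [0.6176, 0.0204, 0.0637]
ee_rot: [3.141, -0.045, -0.0]
force: [0.2, 0.4, -1.1]
width: 0.178
gripper_force: 0.1
```

>>> {"op": "apply_moves", "data": {
  "motion": [
    {"x": 0.1,"y": 0,"z": 0,"yaw": 0,"hand": -0.65},
    {"x": 0.15,"y": 0,"z": 0,"yaw": 0,"hand": -0.65},
    {"x": 0.15,"y": 0,"z": 0,"yaw": 0,"hand": -0.65}
  ]
}}

```text
clock: 7.7
position: [0.6191, 0.0204, 0.0637]
ee_rot: [3.141, -0.045, 0.0]
force: [-0.6, -0.4, 0.5]
width: 0.174
gripper_force: 0.1
```

>>> {"op": "apply_moves", "data": {
  "motion": [
    {"x": 0.1,"y": 0,"z": 0,"yaw": 0,"hand": -0.65},
    {"x": 0.1,"y": 0,"z": 0,"yaw": 0,"hand": -0.65}
  ]
}}

```text
clock: 7.95
position: [0.6202, 0.0203, 0.0638]
ee_rot: [3.141, -0.045, 0.0]
force: [-0.4, -0.1, 0.1]
width: 0.175
gripper_force: 0.1
```

>>> {"op": "apply_moves", "data": {
  "motion": [
    {"x": 0.1,"y": 0,"z": 0,"yaw": 0,"hand": -0.65},
    {"x": 0.1,"y": 0,"z": 0,"yaw": 0,"hand": -0.65}
  ]
}}

```text
clock: 8.2
position: [0.6208, 0.0204, 0.0637]
ee_rot: [3.141, -0.045, -0.001]
force: [-2.3, 0.2, 1.8]
width: 0.17
gripper_force: 0.9
```

>>> {"op": "apply_moves", "data": {
  "motion": [
    {"x": 0.1,"y": 0,"z": 0,"yaw": 0,"hand": -0.65},
    {"x": 0.1,"y": 0,"z": 0,"yaw": 0,"hand": -0.65}
  ]
}}

```text
clock: 8.45
position: [0.621, 0.0204, 0.0636]
ee_rot: [3.141, -0.045, -0.003]
force: [-4.9, 0.6, 3.7]
width: 0.176
gripper_force: 2.7
```

```bash
python3 - <<'E'
from h import *
I=get_image("scene");J=get_image("top")
a=cv2.resize(I[130:230,300:430],None,fx=3.8,fy=3.8,interpolation=cv2.INTER_CUBIC)
b=cv2.resize(J[130:230,330:410],None,fx=3.8,fy=3.8,interpolation=cv2.INTER_CUBIC)
cv2.imwrite("pics/s3.png",np.hstack([a,b]));s=observe();print(s["position"],s["force"],s["ft_torque"])
E
```

```text
[0.62097035 0.02041911 0.06358327] [-5.35739891  0.14827569  3.62680479] [ 0.0605756   1.06088128 -0.02396217]
```

View pics/s3.png

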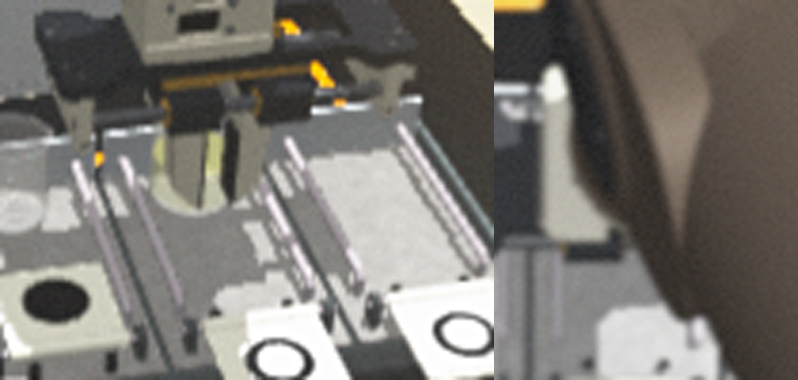

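>>> {"op": "apply_moves", "data": {
  "motion": [
    {"x": -0.8,"y": 0,"z": 0,"yaw": 0,"hand": -0.65},
    {"x": -3,"y": 0.1,"z": 0,"yaw": 0,"hand": -0.65},
    {"x": -6,"y": 0.2,"z": 2,"yaw": 0,"hand": -0.65},
    {"x": -10,"y": 0.3,"z": 4,"yaw": 0,"hand": -0.65},
    {"x": -14,"y": 0.5,"z": 4,"yaw": 0,"hand": -0.65},
    {"x": -18.8,"y": 0.6,"z": 4,"yaw": 0,"hand": -0.65},
    {"x": -19,"y": 0.6,"z": 2,"yaw": 0,"hand": -0.65},
    {"x": -19,"y": 0.6,"z": 0,"yaw": 0,"hand": -0.65},
    {"x": -19,"y": 0.6,"z": -3,"yaw": 0,"hand": -0.65},
    {"x": -19,"y": 0.6,"z": -3.4,"yaw": 0,"hand": -0.65}
  ]
}}

```text
clock: 9.8
position: [0.431, 0.0262, 0.0288]
ee_rot: [3.141, -0.045, -0.003]
force: [-1.1, -0.1, -0.5]
width: 0.173
gripper_force: 0.0
```

```bash
python3 - <<'E'
from h import *
I=get_image("scene");J=get_image("top")
a=cv2.resize(I[130:270,290:450],None,fx=2.7,fy=2.7,interpolation=cv2.INTER_CUBIC)
b=cv2.resize(J[130:270,330:450],None,fx=2.7,fy=2.7,interpolation=cv2.INTER_CUBIC)
cv2.imwrite("pics/s4.png",np.hstack([a,b]));s=observe();print(s["position"],s["force"],s["ft_torque"])
E
```

```text
[0.43190885 0.02641157 0.0298563 ] [-0.61413928  0.94372148  0.27005463] [ 0.03441085 -0.00865266 -0.00824363]
```

View pics/s4.png

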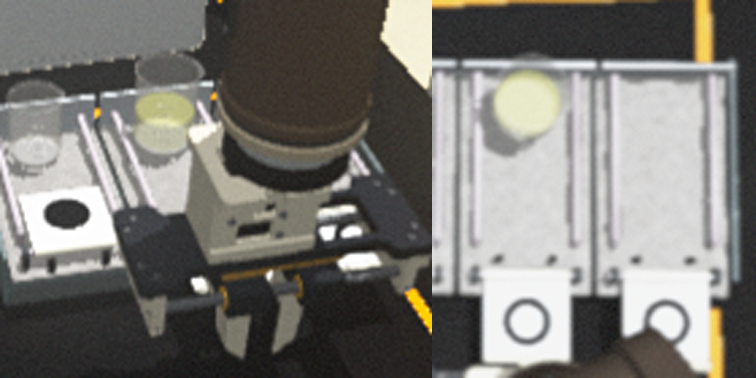

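>>> {"op": "apply_moves", "data": {
  "motion": [
    {"x": 0.5,"y": 0,"z": -1,"yaw": 0,"hand": -0.65},
    {"x": 1,"y": 0,"z": -1,"yaw": 0,"hand": -0.65},
    {"x": 1.4,"y": 0,"z": -1,"yaw": 0,"hand": -0.65},
    {"x": 1.4,"y": 0,"z": -1,"yaw": 0,"hand": -0.65}
  ]
}}

```text
clock: 10.4
position: [0.4467, 0.0264, 0.02]
ee_rot: [-3.141, 0.046, -0.001]
force: [-0.6, -0.7, -0.1]
width: 0.174
gripper_force: 0.0
```

>>> {"op": "apply_moves", "data": {
  "motion": [
    {"x": 0.1,"y": 0,"z": 0,"yaw": 0,"hand": -0.65},
    {"x": 0.1,"y": 0,"z": 0,"yaw": 0,"hand": -0.65}
  ]
}}

```text
clock: 10.65
position: [0.447, 0.0264, 0.0198]
ee_rot: [3.141, -0.045, 0.0]
force: [0.2, 0.5, -0.1]
width: 0.178
gripper_force: 0.0
```

>>> {"op": "apply_moves", "data": {
  "motion": [
    {"x": 0.1,"y": 0,"z": 0,"yaw": 0,"hand": -0.65},
    {"x": 0.1,"y": 0,"z": 0,"yaw": 0,"hand": -0.65}
  ]
}}

```text
clock: 10.9
position: [0.4481, 0.0264, 0.0198]
ee_rot: [3.141, -0.045, 0.0]
force: [0.4, 0.3, -0.2]
width: 0.179
gripper_force: 0.0
```

>>> {"op": "apply_moves", "data": {
  "motion": [
    {"x": 0.1,"y": 0,"z": 0,"yaw": 0,"hand": -0.65},
    {"x": 0.1,"y": 0,"z": 0,"yaw": 0,"hand": -0.65}
  ]
}}

```text
clock: 11.15
position: [0.4491, 0.0264, 0.0197]
ee_rot: [3.141, -0.045, 0.0]
force: [-0.2, -0.1, 0.0]
width: 0.176
gripper_force: 0.0
```

>>> {"op": "apply_moves", "data": {
  "motion": [
    {"x": 0.1,"y": 0,"z": 0,"yaw": 0,"hand": -0.65},
    {"x": 0.1,"y": 0,"z": 0,"yaw": 0,"hand": -0.65}
  ]
}}

```text
clock: 11.4
position: [0.4497, 0.0263, 0.0196]
ee_rot: [3.141, -0.045, -0.001]
force: [-1.7, -0.5, -0.1]
width: 0.172
gripper_force: 0.7
```

>>> {"op": "apply_moves", "data": {
  "motion": [
    {"x": 0.1,"y": 0,"z": 0,"yaw": 0,"hand": -0.65},
    {"x": 0.1,"y": 0,"z": 0,"yaw": 0,"hand": -0.65}
  ]
}}

```text
clock: 11.65
position: [0.4499, 0.0262, 0.0195]
ee_rot: [3.141, -0.045, -0.003]
force: [-6.1, 0.7, 1.3]
width: 0.18
gripper_force: 2.6
```

>>> {"op": "apply_moves", "data": {
  "motion": [
    {"x": 0.1,"y": 0,"z": 0,"yaw": 0,"hand": -0.65},
    {"x": 0.1,"y": 0,"z": 0,"yaw": 0,"hand": -0.65}
  ]
}}

```text
clock: 11.9
position: [0.4499, 0.0262, 0.0194]
ee_rot: [3.141, -0.045, -0.006]
force: [-7.5, 1.2, 4.3]
width: 0.175
gripper_force: 3.9
```

>>> {"op": "apply_moves", "data": {
  "motion": [
    {"x": -0.1,"y": 0,"z": 0.5,"yaw": 0,"hand": -0.65},
    {"x": -0.1,"y": 0,"z": 1.1,"yaw": 0,"hand": -0.65},
    {"x": 0,"y": 0,"z": 1.8,"yaw": 0,"hand": -0.65}
  ]
}}

```text
clock: 12.28
position: [0.453, 0.0265, 0.0385]
ee_rot: [-3.141, 0.045, -0.003]
force: [-0.9, -0.7, -0.8]
width: 0.181
gripper_force: 0.1
```

```bash
python3 - <<'E'
from h import *
I=get_image("scene");J=get_image("top")
a=cv2.resize(I[130:270,290:450],None,fx=2.7,fy=2.7,interpolation=cv2.INTER_CUBIC)
b=cv2.resize(J[130:270,330:450],None,fx=2.7,fy=2.7,interpolation=cv2.INTER_CUBIC)
cv2.imwrite("pics/s5.png",np.hstack([a,b]));s=observe();print(s["position"],s["force"],s["ft_torque"])
E
```

```text
[0.45320476 0.02643895 0.03875702] [-0.65835955 -0.69158119 -0.88393001] [ 0.00851392  0.17831899 -0.03695497]
```

View pics/s5.png

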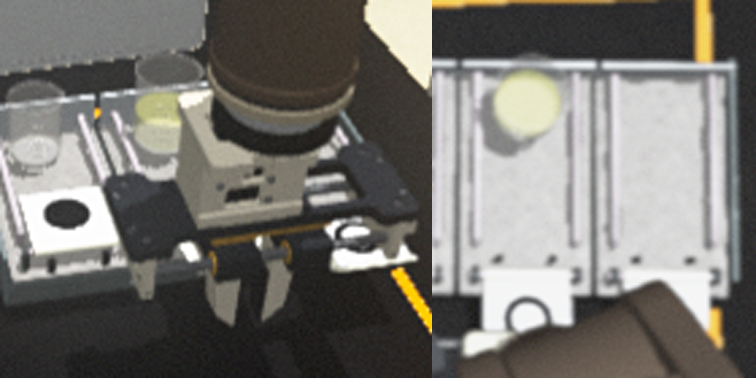

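>>> {"op": "apply_moves", "data": {
  "motion": [
    {"x": 0.2,"y": 0,"z": 0.8,"yaw": 0,"hand": -0.65},
    {"x": 0.45,"y": 0,"z": 1.6,"yaw": 0,"hand": -0.65},
    {"x": 0.9,"y": 0,"z": 2.4,"yaw": 0,"hand": -0.65},
    {"x": 1.4,"y": 0,"z": 3.1,"yaw": 0,"hand": -0.65},
    {"x": 2.1,"y": -0.1,"z": 3.6,"yaw": 0,"hand": -0.65},
    {"x": 2.9,"y": -0.1,"z": 4.0,"yaw": 0,"hand": -0.65},
    {"x": 2.9,"y": -0.1,"z": 4.0,"yaw": 0,"hand": -0.65}
  ]
}}

```text
clock: 13.25
position: [0.4821, 0.0254, 0.078]
ee_rot: [-3.141, 0.045, -0.002]
force: [-0.1, 0.9, 0.2]
width: 0.178
gripper_force: 0.0
```

```bash
python3 - <<'E'
from h import *
I=get_image("scene");J=get_image("top")
a=cv2.resize(I[110:270,290:450],None,fx=2.7,fy=2.7,interpolation=cv2.INTER_CUBIC)
b=cv2.resize(J[110:270,330:450],None,fx=2.7,fy=2.7,interpolation=cv2.INTER_CUBIC)
cv2.imwrite("pics/s6.png",np.hstack([a,b]));s=observe();print(s["position"],s["force"],s["ft_torque"])
E
```

```text
[0.48089579 0.02534595 0.07750945] [-0.62214139 -0.4259912   0.16457532] [0.03984096 0.00766577 0.01309425]
```

View pics/s6.png

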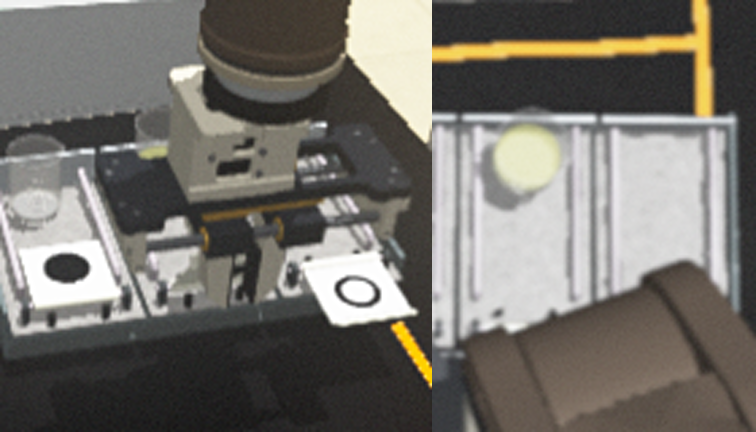

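>>> {"op": "apply_moves", "data": {
  "motion": [
    {"x": 0.7,"y": 0,"z": 0.5,"yaw": 0,"hand": -0.65},
    {"x": 1.4,"y": 0,"z": 0.9,"yaw": 0,"hand": -0.65},
    {"x": 2.1,"y": 0,"z": 1.2,"yaw": 0,"hand": -0.65},
    {"x": 2.8,"y": -0.1,"z": 1.2,"yaw": 0,"hand": -0.65},
    {"x": 3.4,"y": -0.1,"z": 1.2,"yaw": 0,"hand": -0.65},
    {"x": 4.0,"y": -0.1,"z": 1.2,"yaw": 0,"hand": -0.65},
    {"x": 4.6,"y": -0.1,"z": 1.2,"yaw": 0,"hand": -0.65},
    {"x": 5.0,"y": -0.1,"z": 1.2,"yaw": 0,"hand": -0.65},
    {"x": 5.0,"y": -0.1,"z": 1.2,"yaw": 0,"hand": -0.65}
  ]
}}

```text
clock: 14.48
position: [0.5313, 0.0244, 0.0897]
ee_rot: [-3.141, 0.045, -0.0]
force: [0.6, 0.1, -0.6]
width: 0.172
gripper_force: 0.0
```

>>> {"op": "apply_moves", "data": {
  "motion": [
    {"x": -1,"y": 0,"z": 2,"yaw": 0,"hand": -0.65},
    {"x": -4,"y": 0,"z": 6,"yaw": 0,"hand": -0.65},
    {"x": -8,"y": 0,"z": 10,"yaw": 0,"hand": -0.65},
    {"x": -11,"y": -5,"z": 12,"yaw": 0,"hand": -0.65},
    {"x": -13,"y": -10,"z": 12,"yaw": 0,"hand": -0.65},
    {"x": -13,"y": -15,"z": 12,"yaw": 0,"hand": -0.65},
    {"x": -13,"y": -20,"z": 12,"yaw": 0,"hand": -0.65},
    {"x": -13,"y": -25,"z": 12,"yaw": 0,"hand": -0.65},
    {"x": -13,"y": -25,"z": 12,"yaw": 0,"hand": -0.65}
  ]
}}

```text
clock: 15.6
position: [0.4001, -0.2293, 0.2097]
ee_rot: [3.14, -0.055, -0.0]
force: [0.5, 0.5, -0.1]
width: 0.175
gripper_force: 0.0
```

```bash
python3 - <<'E'
from h import *
I=get_image("scene");J=get_image("top")
a=cv2.resize(I[130:260,230:450],None,fx=1.8,fy=2.7,interpolation=cv2.INTER_CUBIC)
a=cv2.resize(I[130:260,235:450],None,fx=2,fy=2,interpolation=cv2.INTER_CUBIC)
b=cv2.resize(J[140:270,240:425],None,fx=2,fy=2,interpolation=cv2.INTER_CUBIC)
cv2.imwrite("pics/s7.png",np.hstack([a,b]));s=observe();print(s["position"],s["force"])
E
```

```text
[ 0.4007086  -0.22537871  0.20955352] [ 0.26993151  0.29740059 -0.03195769]
```

View pics/s7.png

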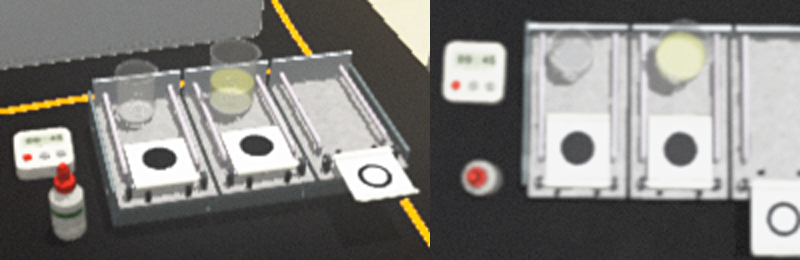

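```bash
python3 - <<'E'
from h import *
for c in("top","scene"):
    J=get_image(c); m=silhouettes("beaker",c)[0]["mask"];v,u=np.nonzero(m);print(c,"mask",u.min(),u.max(),v.min(),v.max())
    for lx in(.119,.125):
        P=[]
        for z in(.038,.108):
            for a in np.linspace(0,6.28,40):
                P.append(proj(c,[.527+lx+.0265*np.cos(a),.0235-.033*lx+.0265*np.sin(a),z]))
        P=np.array(P);print(lx,P.min(0).round(1),P.max(0).round(1))
E
```

```text
Traceback (most recent call last):
IndexError: list index out of range
```

```bash
python3 - <<'E'
from h import *
for c in("top","scene"):
    J=get_image(c).astype(int); m=np.zeros(J.shape[:2],bool);m[140:230,330:400]=1;m&=(J[...,2]-J[...,0]>25)&(J[...,1]-J[...,0]>20)
    n,l,st,ce=cv2.connectedComponentsWithStats(m.astype(np.uint8));k=1+np.argmax(st[1:,4]);print(c,"yellow",st[k],ce[k])
    print([np.round(r["rect"]) for r in silhouettes("beaker",c)])
    for lx in(.119,.125):
        P=np.array([proj(c,[.527+lx+.0265*np.cos(a),.0235-.033*lx+.0265*np.sin(a),z]) for z in(.038,.108) for a in np.linspace(0,6.28,40)])
        print(lx,P.min(0).round(1),P.max(0).round(1))
E
```

```text
top yellow [353 156  25  24 416] [365.1875     166.65384615]
[array([400., 230., 435., 269.])]
0.119 [351.  153.9] [381.4 186.8]
0.125 [351.  150.7] [381.4 183.9]
scene yellow [340 164  22  16 260] [350.59615385 170.86923077]
[]
0.119 [339.  150.5] [365.6 190.9]
0.125 [338.3 149. ] [364.8 189.2]
```

```bash
python3 -c "
from cell import *
print(sign_off())"
```

```text
the job is handed in; nothing more can be done
None
```

The job is handed in at about 16 s of the 53 s: the new beaker is upright against the back stop (I felt about 5 N at contact), its tag lies inward showing the solid disc, and the other tags, small beaker, timer and dropper bottle look undisturbed in the last picture.

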